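# Draw down a cabinet hatch with the hook rod

## Robot

A 7-joint arm with a two-finger parallel gripper is mounted at the origin on the work surface. World frame = base frame: x ahead of the robot, y to its left, z up, the work surface at z = 0. Lengths are in m, angles in rad, forces in N, time in s.
With the tool pointing down it reaches from about 0.4 to 0.85 m from the base axis. Payload 10.4 kg.
Tool frame: the origin (TCP) lies at the very end of the fingers, on their centre line; the grasp point (between the pads) lies 19 mm behind it (manip.tcp_to_grasp is the z of the grasp point in the tool frame, in m); z points along the fingers, x is the direction in which the jaws open and shut, and the axes are right-handed (so a half turn about z gives the same grasp; the last joint's range is limited). The gripper opens to 85 mm and grips with 20 to 120 N. Pads are 22 mm wide; open, the fingers measure 114 mm over their backs; the gripper's body (76 mm by 85 mm) begins 54 mm behind the grasp point. The pads swing forward as they close: fully open they stand 13 mm farther back than shut.
Start: joints at [-1.297, 0.332, -0.065, 1.46, 0.022, 1.35, -0.088], TCP at [0.183, 0.598, 0.231] pointing down, gripper open.
Joint ranges: [-2.6, 2.6], [-0.5, 2.12], [-1.47, 1.34], [0.16, 2.42], [-1.27, 4.41], [0.06, 2.06], [-2.6, 2.6]. Speed limits (rad/s): [2.22, 2.22, 2.79, 2.79, 3.14, 3.14, 3.14].

## Interface

Orientations are given as a unit quaternion [x, y, z, w].
In Python, from workcell import manip gives the robot as it stands.
- The arm moves only by the tool servo_tool, never from a script. Its argument "moves" is a list of rows, each an object with "travel": the shift along the tool's x, y, z in mm, a list of three; "dr": the turn, a rotation vector about the tool's x, y, z in degrees, a list of three. A call has 1 to 12 rows; each row shifts and turns the commanded pose from where the row before left it, along the tool's axes as they then stand; what a row does not reach is not made up. A row lasts 1/8 s, in which the tool goes at most 62.5 mm and 10.7 degrees, less where a joint would pass 70% of its speed; a pose out of reach is approached as far as the arm can. A call is refused whole if a number of a shift passes 62.5 or a number of a turn 10.7, either way. A call with a gripper value outside its range is refused whole. "claw" is the closure, from 0 (fully open) to 1 (shut), set as the call begins (left out, the last holds). The fingers move at their own pace and stop on an object; "squeeze" is the grip in N (left out, the last holds). Time passes only in rows, so rows that do not move let the fingers close. It gives the time, the measured TCP pose, the force and the opening at its end, in the units of the state.
- manip.get_obs(): the state, without advancing time (a new reading comes with each control period).
- manip.camera(name): name is "side" or "top"; returns the picture (400x640x3 uint8, blue, green, red); there is no depth.
- manip.calibration(name): a dict with "intrinsics" (3x3 intrinsics, pixels), "distortion" ([k1, k2, p1, p2, k3] as OpenCV has them; the pictures are not rectified), "view" (4x4, takes a point from world to camera coordinates). Camera axes: x right, y down, z forward; pixel columns grow to the right and rows downward; lengths in m; the calibration is good to about 2 mm. A picture is of the moment at which its call begins. calibration takes no time and is no camera call.
- manip.hand_in(): hands the job in, once; it reports no verdict.
The state is a dict: "clock": time; "joint_pos": joint angles; "joint_velocities": joint speeds; "tau": joint torques, N m; "position": TCP position; "ee_rot": TCP orientation; "ft_force": force on the tool from outside, world axes, zero at the start; "torque": the same for the moment, N m; "grip_width": opening from 0.0 (shut) to 1.0 (fully open).
Only numpy, scipy, OpenCV 4.12 (cv2) and the standard library are available. Lean on these libraries where they do the work, as an engineer would, in place of code of your own. Each camera call takes 0.05 s, during which the arm holds its last target. There are 200 camera calls.

## Task

Take the hooked rod off its stand, hook it into the steel ring at the top of the dry cabinet's hatch and slowly draw the hatch down until it meets its stop, then keep a firm, steady pull on it there for a second, without straining the ring. Leave the hatch down at its stop, unhook the rod and lay it gently back in its stand the way it was, touching the cabinet and hatch with nothing but the rod and leaving the other things alone.

Things in the scene. Friction and masses are not known exactly. Their poses are not given: they have to be found in the camera images.
- rod: Loose hooked rod, 294 mm long, about 0.22 kg. Origin: middle of its black grip, on the long axis, near the centre of mass; x along the rod to the hook, z up as it lies. Grip 80 long, 22 wide (y), 24 high, between 30 mm round collars at x = +-43. A 10 mm bar runs on to x = 132 and back to x = -140. Hook of 7 mm wire bends down to a straight prong at x = 150, its end 37.5 mm below the axis.
- rod_hook (a point): Point on the centre line of the hook's prong, 150 mm ahead of the rod's origin and 20 mm below its axis; axes as the rod's (the prong points to -z).
- rest: Grey stand for the rod, fixed, base 210 x 70 mm; origin under its centre on the bench; x along the rod towards the hook end. Two posts at x = +-80 mm, 14 thick along x, each with a flaring notch: floor 63 mm above the bench, about 14 mm wide at the bottom, 30 at the top; horns 83 mm high. The rod lies in both notches, axis 68 mm up, with some 25 mm of play each way along x.
- rest_seat (a point): Where the rod's origin belongs: midway between the notches, 68 mm above the bench; axes as the stand's.
- cabinet: White dry-storage cabinet 260 wide (y), 140 deep (x), 300 high, fixed for the episode, fixed to the bench; origin at the centre of its underside, its front with the hatch faces its own -x, z up.
- hatch (a joint): Angle of the aluminium hatch (212 wide, 148 high): 0 shut and upright, grows as its top tilts out and down. Its stop, inside, is set anywhere from 0.40 to 0.78 rad and is not measured: find it by feel. It gives a little. A friction stay keeps the hatch where it is left; moving it takes 4 to 8 N at the ring. A firm pull on the stop is 13 to 19 N; over 24 N strains the ring. 1.5 rad/s is a slam.
- hatch_hinge (a point): Middle of the hinge line, 125 mm above the bench on the cabinet's front; axes of the hatch: x into the cabinet and z up the hatch when shut, y along the hinge.
- ring (a point): Round steel ring fixed outside the hatch at its top: wire 7 mm thick, hole 22 mm in diameter, origin at the hole's centre, 17.5 mm outside the hatch and 142 mm up from the hinge line. Its plane is square to the hatch: level when shut, tilting with it; z is the hole's axis. The hook goes in from above.
- bin: Bystander: open blue plastic parts bin, 120 x 100 x 55 mm high; origin at the centre of its underside.
- jar: Bystander: small white jar with a black cap, 48 mm across, 55 mm high; origin at the centre of its underside.
- fixture: Bystander: dark steel holding block, 60 x 40 x 50 mm high; origin at the centre of its underside.

How it is judged:
By the outcome, as a careful person would: the job done as asked, in the order asked, and still so for the second after the job is handed in, with the robot touching nothing.
It also fails if it takes over 72 s, if anything falls off the work surface, if the arm or the gripper's body presses on something with over 40 N, if the wrist force passes 120 N, or if a joint passes its speed limit or range.

## Working session

There is one attempt and no reset: what is moved stays moved. The work goes in short steps, Python scripts to look and compute and a tool call to move; the robot and the scene stay as the last step left them, time stands still between calls to the robot, and variables do not carry over. Pictures are saved under pics/ and viewed, on a budget of 10 in all, crops included, one or two more only if the job needs it, and the job is handed in when it is done.

Besides the shell and the picture viewer there is one more tool, called after "Call:" as name(argument=value, ...) on one line, values as JSON. servo_tool: Moves the arm, as the interface text tells. Its arguments: {"type":"object","properties":{"moves":{"type":"array","items":{"type":"object","properties":{"travel":{"type":"array","items":{"type":"number"}},"dr":{"type":"array","items":{"type":"number"}}}}},"claw":{"type":"number"},"squeeze":{"type":"number"}},"required":["moves"]}

```bash
mkdir -p pics; ls; python3 - <<'E'
from workcell import manip
import cv2,numpy as np
for n in("side","top"):
    im=manip.camera(n); cv2.imwrite(f"pics/{n}0.png",im)
    c=manip.calibration(n); print(n,np.round(c["intrinsics"],1).tolist(),c["distortion"],np.round(c["view"],4).tolist())
o=manip.get_obs(); print(o, manip.tcp_to_grasp)
E
```

```text
pics
side [[381.4, 0.0, 317.6], [0.0, 381.4, 200.7], [0.0, 0.0, 1.0]] [-0.01792007  0.          0.          0.          0.        ] [[0.8153, -0.5785, 0.0239, -0.463], [-0.3155, -0.4786, -0.8194, 0.3532], [0.4854, 0.6606, -0.5727, 0.6426], [0.0, 0.0, 0.0, 1.0]]
top [[455.8, 0.0, 318.1], [0.0, 455.8, 197.6], [0.0, 0.0, 1.0]] [-0.08501105  0.          0.          0.          0.        ] [[-0.0118, -0.9999, 0.0012, 0.0353], [-0.9941, 0.0116, -0.1075, 0.593], [0.1075, -0.0024, -0.9942, 1.2481], [0.0, 0.0, 0.0, 1.0]]
{'clock': 0.1, 'joint_pos': array([-1.29658735,  0.33280204, -0.06467425,  1.46081909,  0.02162681,
        1.34989521, -0.08849518]), 'joint_velocities': array([-0.00014082, -0.00244576, -0.00047828, -0.00239225, -0.00016861,
        0.00051709, -0.0004212 ]), 'tau': array([ 1.32340156e-03, -6.26733112e+01,  4.90237260e-02, -3.92441297e+01,
        1.62074278e-02,  6.66481486e-03, -3.00262889e-05]), 'position': array([0.18272658, 0.59736173, 0.23061783]), 'ee_rot': array([ 8.03885923e-01,  5.94783193e-01, -4.65911525e-04,  3.99773661e-04]), 'ft_force': array([ 0.68708427, -0.40574238,  0.08231506]), 'torque': array([ 0.02832768, -0.01200961,  0.01885412]), 'grip_width': 0.9997652564203704} -0.0187
```

View pics/side0.png

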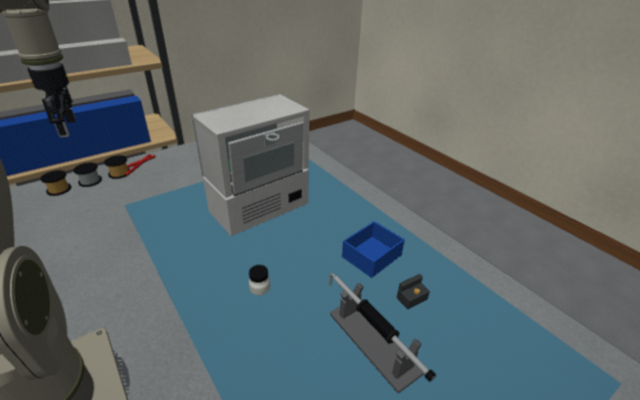

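View pics/top0.png

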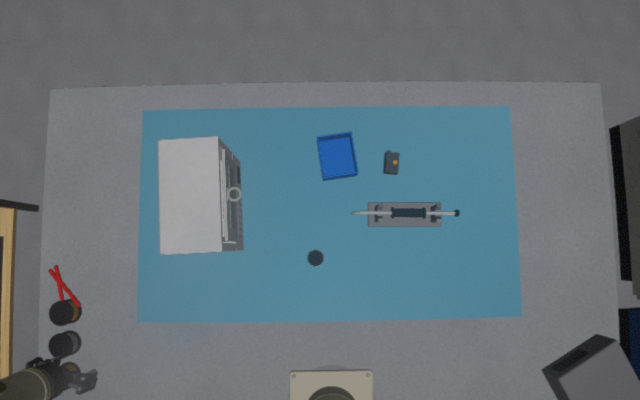

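The side view shows the cabinet at (255,160) with its ring at (272,136), and the rod running from its hook (332,277) to its tail (432,375). In the top view the ring is at (234,194), and the rod lies along row 212 from col 353 (hook) to col 459 (tail). Next I'll zoom in on one composite.

```bash
cat > h.py <<'E'
import cv2,numpy as np
from workcell import manip
def ray(n,uv):
    c=manip.calibration(n);K=np.array(c["intrinsics"]);V=np.array(c["view"])
    p=cv2.undistortPoints(np.array([[uv]],float),K,np.array(c["distortion"]))[0,0]
    R=V[:3,:3];return -R.T@V[:3,3],R.T@np.array([p[0],p[1],1])
def onz(n,uv,z):
    o,d=ray(n,uv);return o+d*(z-o[2])/d[2]
def tri(a,b):
    (o1,d1),(o2,d2)=ray("top",a),ray("side",b)
    s=np.linalg.lstsq(np.c_[d1,-d2],o2-o1,rcond=None)[0]
    p,q=o1+s[0]*d1,o2+s[1]*d2;return (p+q)/2,np.linalg.norm(p-q)
def proj(n,p):
    c=manip.calibration(n);V=np.array(c["view"])
    return cv2.projectPoints(np.array([p],float),cv2.Rodrigues(V[:3,:3])[0],V[:3,3],np.array(c["intrinsics"]),np.array(c["distortion"]))[0][0,0]
def crop(im,x,y,w,h,k): return cv2.resize(im[y:y+h,x:x+w],None,fx=k,fy=k,interpolation=cv2.INTER_CUBIC)
E
python3 - <<'E'
from h import *
t=cv2.imread("pics/top0.png");s=cv2.imread("pics/side0.png")
a=np.vstack([crop(t,345,195,130,40,6)])        #780x240
b=np.hstack([crop(t,205,130,60,60*2,3),crop(s,220,115,100,60,6)[:360]])
b=b[:, :780]; b=cv2.copyMakeBorder(b,0,0,0,780-b.shape[1],cv2.BORDER_CONSTANT)
cv2.imwrite("pics/c1.png",np.vstack([a,b]))
# stand base grey mask / top
hsv=cv2.cvtColor(t,cv2.COLOR_BGR2HSV)
m=(hsv[...,1]<70).astype(np.uint8); m2=np.zeros_like(m); m2[190:240,340:470]=m[190:240,340:470]
cs,_=cv2.findContours(m2,0,2); c=max(cs,key=cv2.contourArea); print(cv2.minAreaRect(c))
m3=(hsv[...,2]<45).astype(np.uint8);z=np.zeros_like(m3);z[203:222,388:430]=m3[203:222,388:430]
cs,_=cv2.findContours(z,0,2); c=max(cs,key=cv2.contourArea);print("grip",cv2.minAreaRect(c))
w=(hsv[...,2]>110)&(hsv[...,1]<60);
ys,xs=np.nonzero(w[195:235,340:470]);print("rod light cols",xs.min()+340,xs.max()+340)
for u in range(350,465,6):
    r=ys[xs+340==u]; print(u,(r.mean()+195).round(1) if len(r) else None,end="; ")
E
```

```text
((403.5, 214.0), (24.0, 103.0), 90.0)Traceback (most recent call last):
  File "<stdin>", line 12, in <module>
ValueError: max() iterable argument is empty
```

View pics/c1.png

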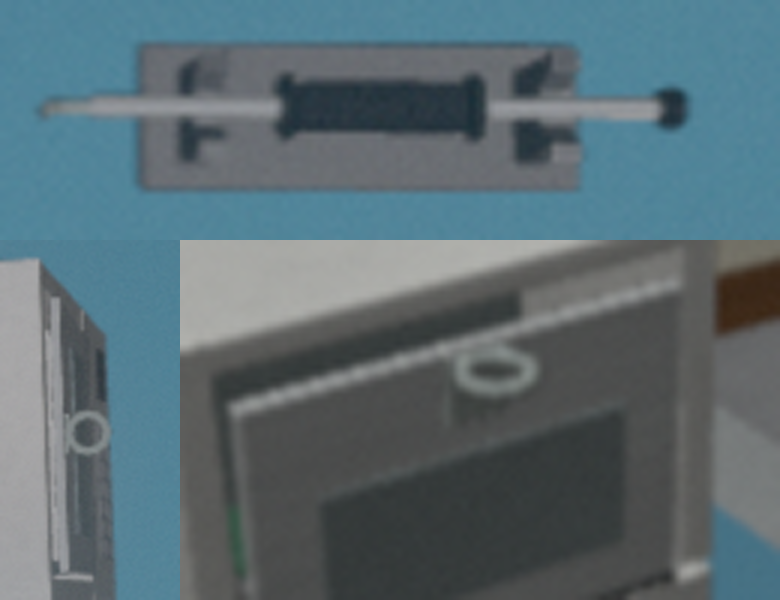

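The composite shows the grip centred at about (408.2,212.4) in the top view. The ring centre is about (234.0,194.0) in top and (272.3,136.3) in side. The hatch looks nearly shut, with its top leaning out slightly.

```bash
python3 - <<'E'
from h import *
t=cv2.imread("pics/top0.png")
np.set_printoptions(precision=4,suppress=True)
g=onz("top",(408.2,212.4),0.068);print("grip",g)
a=onz("top",(345+95/6-.42,195+104.5/6-.42),0.073);b=onz("top",(345+650/6-.42,195+109/6-.42),0.073)
print(a,b,"yaw rod",np.degrees(np.arctan2(*(a-b)[[1,0]])))
print("hook tip",onz("top",(345+38/6-.42,195+110/6-.42),0.05),"tail",onz("top",(345+688/6-.42,195+109/6-.42),0.068))
cs=[onz("top",(345+x/6-.42,195+y/6-.42),0.0) for x,y in((138,43),(580,45),(580,188),(138,188))]
for c in cs:print("base",c)
print("centre z=0..",np.mean(cs,0))
r=tri((234,194),(272.3,136.3));print("ring",r)
gray=cv2.cvtColor(t,cv2.COLOR_BGR2GRAY).astype(int)
# front roof edge: strongest drop along each row between col 205..232
pts=[]
for v in range(145,250,3):
    d=gray[v,207:235];k=np.argmin(d[2:]-d[:-2])+1;pts.append((207+k,v))
P=np.array([onz("top",p,0.3) for p in pts]);
f=np.polyfit(P[:,0],P[:,1],1);res=P[:,1]-np.polyval(f,P[:,0]);ok=abs(res-np.median(res))<.004
f=np.polyfit(P[ok,0],P[ok,1],1);print("front y = ",f,ok.sum(),np.degrees(np.arctan(f[0])))
ys=onz("top",(190,137.5),.3),onz("top",(190,253.5),.3);print("roof sides",ys)
print(pts[::5])
for n,im in(("jar",(316,258)),("binc",(337,156)),("fix",(392,163))):print(n,onz("top",im,0.05))
E
```

```text
grip [ 0.546  -0.2171  0.068 ]
[ 0.5483 -0.0859  0.073 ] [ 0.543  -0.3392  0.073 ] yaw rod 88.80476133870022
hook tip [ 0.5478 -0.0618  0.05  ] tail [ 0.5431 -0.3583  0.068 ]
base [ 0.5831 -0.1142  0.    ]
base [ 0.5796 -0.3282  0.    ]
base [ 0.5107 -0.3255  0.    ]
base [ 0.5136 -0.1126  0.    ]
centre z=0.. [ 0.5467 -0.2201  0.    ]
ring (array([0.5804, 0.2208, 0.2677]), np.float64(0.004374736154304091))
front y =  [0.0377 0.2126] 23 2.1601581825975766
roof sides (array([0.7048, 0.3177, 0.3   ]), array([0.4437, 0.3128, 0.3   ]))
[(np.int64(218), 145), (np.int64(225), 160), (np.int64(225), 175), (np.int64(219), 190), (np.int64(226), 205), (np.int64(227), 220), (np.int64(227), 235)]
jar [0.4254 0.036  0.05  ]
binc [ 0.7079 -0.026   0.05  ]
fix [ 0.6864 -0.1798  0.05  ]
```

```bash
cat >> h.py <<'E'
from scipy.spatial.transform import Rotation as Rn, Slerp
def plan(tgt,n,cur=None,R2=None,show=True):
    """rows from pose cur=(p,R) (default measured) to tgt position, R2; returns end pose"""
    if cur is None:
        o=manip.get_obs();cur=(np.array(o["position"]),Rn.from_quat(o["ee_rot"]))
    p,R=cur;R2=R2 or R;p0,R0=p.copy(),R;sl=Slerp([0,1],Rn.concatenate([R0,R2]))
    for i in range(1,n+1):
        f=i/n;q=p0+(np.array(tgt)-p0)*f
        tr=np.round(R.inv().apply(q-p)*1000,1 if n<0 else 0 if n>4 else 1);dr=np.round(np.degrees((R.inv()*sl(f)).as_rotvec()),1)
        p=p+R.apply(tr)/1000;R=R*Rn.from_rotvec(dr,degrees=True)
        print('{"travel":%s,"dr":%s},'%((tr+0.).tolist(),(dr+0.).tolist()))
    print("#",np.round(p,4),np.round(R.as_matrix()[:,0],3));return p,R
def down(yaw,pitch=0):
    """tool down, tool x at angle yaw(deg) from world x; then pitch(deg) about world-ish +tool x (rod nose up)"""
    c,s=np.cos(np.radians(yaw)),np.sin(np.radians(yaw))
    return Rn.from_rotvec(np.radians(pitch)*np.array([c,s,0]))*Rn.from_matrix(np.array([[c,s,0],[s,-c,0],[0,0,-1]]))
E
python3 - <<'E'
from h import *
np.set_printoptions(precision=4,suppress=True)
t=cv2.imread("pics/top0.png");hsv=cv2.cvtColor(t,cv2.COLOR_BGR2HSV)
m=((hsv[...,1]<40)&(hsv[...,2]>135)).astype(np.uint8);m[:, :150]=0;m[:,223:]=0;m[:130]=0;m[260:]=0
m=cv2.morphologyEx(m,cv2.MORPH_OPEN,np.ones((5,5)))
c=max(cv2.findContours(m,0,2)[0],key=cv2.contourArea);ap=cv2.approxPolyDP(c,4,True)[:,0];print(ap.tolist())
for a in ap: print(onz("top",a,.3))
c1=plan((.33,.30,.30),11,R2=down(40));print()
c2=plan((.50,-.10,.26),11,c1,down(5));print()
plan((.546,-.217,.14),6,c2,down(-1.2))
E
```

```text
[[217, 137], [158, 141], [160, 253], [221, 251]]
[0.7049 0.2559 0.3   ]
[0.6981 0.3914 0.3   ]
[0.4452 0.3802 0.3   ]
[0.4487 0.2439 0.3   ]
{"travel":[-22.0, 21.0, -6.0],"dr":[0.0, 0.0, 3.0]},
{"travel":[-21.0, 22.0, -7.0],"dr":[0.0, 0.0, 3.0]},
{"travel":[-19.0, 22.0, -6.0],"dr":[0.0, 0.0, 3.0]},
{"travel":[-19.0, 24.0, -6.0],"dr":[0.0, 0.0, 3.0]},
{"travel":[-17.0, 25.0, -6.0],"dr":[0.0, 0.0, 3.0]},
{"travel":[-16.0, 26.0, -7.0],"dr":[0.0, 0.0, 3.0]},
{"travel":[-14.0, 26.0, -6.0],"dr":[0.0, 0.0, 3.0]},
{"travel":[-13.0, 28.0, -6.0],"dr":[0.0, 0.0, 3.0]},
{"travel":[-12.0, 27.0, -7.0],"dr":[0.0, 0.0, 3.0]},
{"travel":[-10.0, 29.0, -6.0],"dr":[0.0, 0.1, 3.0]},
{"travel":[-9.0, 29.0, -6.0],"dr":[0.0, 0.0, 3.0]},
# [0.3301 0.2996 0.2999] [0.766 0.643 0.001]

{"travel":[-12.0, 38.0, 4.0],"dr":[0.0, 0.0, 3.2]},
{"travel":[-9.0, 38.0, 3.0],"dr":[0.0, 0.0, 3.2]},
{"travel":[-7.0, 39.0, 4.0],"dr":[0.0, 0.0, 3.1]},
{"travel":[-5.0, 39.0, 4.0],"dr":[0.0, 0.0, 3.2]},
{"travel":[-3.0, 39.0, 3.0],"dr":[0.0, 0.0, 3.2]},
{"travel":[-1.0, 40.0, 4.0],"dr":[0.0, 0.0, 3.2]},
{"travel":[2.0, 39.0, 4.0],"dr":[0.0, 0.0, 3.2]},
{"travel":[3.0, 40.0, 3.0],"dr":[0.0, 0.0, 3.2]},
{"travel":[6.0, 39.0, 4.0],"dr":[0.0, 0.0, 3.1]},
{"travel":[8.0, 38.0, 3.0],"dr":[0.0, -0.1, 3.2]},
{"travel":[10.0, 39.0, 4.0],"dr":[0.0, 0.0, 3.2]},
# [ 0.4999 -0.1005  0.2601] [ 0.996  0.087 -0.001]

{"travel":[6.0, 20.0, 20.0],"dr":[0.0, 0.0, 1.0]},
{"travel":[6.0, 20.0, 20.0],"dr":[0.0, 0.0, 1.1]},
{"travel":[7.0, 20.0, 20.0],"dr":[0.0, 0.0, 1.0]},
{"travel":[7.0, 19.0, 20.0],"dr":[0.0, 0.0, 1.0]},
{"travel":[7.0, 20.0, 20.0],"dr":[0.0, 0.0, 1.1]},
{"travel":[8.0, 19.0, 20.0],"dr":[0.0, 0.0, 1.0]},
# [ 0.5458 -0.2167  0.1401] [ 1.    -0.021 -0.001]
```

Call:
servo_tool(moves=[{"travel": [-22, 21, -6], "dr": [0, 0, 3]}, {"travel": [-21, 22, -7], "dr": [0, 0, 3]}, {"travel": [-19, 22, -6], "dr": [0, 0, 3]}, {"travel": [-19, 24, -6], "dr": [0, 0, 3]}, {"travel": [-17, 25, -6], "dr": [0, 0, 3]}, {"travel": [-16, 26, -7], "dr": [0, 0, 3]}, {"travel": [-14, 26, -6], "dr": [0, 0, 3]}, {"travel": [-13, 28, -6], "dr": [0, 0, 3]}, {"travel": [-12, 27, -7], "dr": [0, 0, 3]}, {"travel": [-10, 29, -6], "dr": [0, 0, 3]}, {"travel": [-9, 29, -6], "dr": [0, 0, 3]}], claw=0)

```text
clock: 1.48
position: [0.331, 0.298, 0.3008]
ee_rot: [0.94, 0.34, 0.0, -0.0]
ft_force: [1.1, 0.4, 0.6]
grip_width: 0.997
```

Call:
servo_tool(moves=[{"travel": [-12, 38, 4], "dr": [0, 0, 3.2]}, {"travel": [-9, 38, 3], "dr": [0, 0, 3.2]}, {"travel": [-7, 39, 4], "dr": [0, 0, 3.1]}, {"travel": [-5, 39, 4], "dr": [0, 0, 3.2]}, {"travel": [-3, 39, 3], "dr": [0, 0, 3.2]}, {"travel": [-1, 40, 4], "dr": [0, 0, 3.2]}, {"travel": [2, 39, 4], "dr": [0, 0, 3.2]}, {"travel": [3, 40, 3], "dr": [0, 0, 3.2]}, {"travel": [6, 39, 4], "dr": [0, 0, 3.1]}, {"travel": [8, 38, 3], "dr": [0, 0, 3.2]}, {"travel": [10, 39, 4], "dr": [0, 0, 3.2]}])

```text
clock: 2.85
position: [0.4999, -0.1024, 0.2605]
ee_rot: [0.999, 0.042, 0.0, -0.0]
ft_force: [0.3, 0.1, 0.2]
grip_width: 0.996
```

Call:
servo_tool(moves=[{"travel": [6, 20, 20], "dr": [0, 0, 1]}, {"travel": [6, 20, 20], "dr": [0, 0, 1.1]}, {"travel": [7, 20, 20], "dr": [0, 0, 1]}, {"travel": [7, 19, 20], "dr": [0, 0, 1]}, {"travel": [7, 20, 20], "dr": [0, 0, 1.1]}, {"travel": [8, 19, 20], "dr": [0, 0, 1]}, {"travel": [0, 0, 0], "dr": [0, 0, 0]}, {"travel": [0, 0, 0], "dr": [0, 0, 0]}])

```text
clock: 3.85
position: [0.5457, -0.2165, 0.1409]
ee_rot: [1.0, -0.011, 0.0, -0.0]
ft_force: [0.5, 0.5, 0.8]
grip_width: 1.0
```

```bash
python3 - <<'E'
from h import *
plan((.546,-.217,.049),6,R2=down(-1.2)); print(manip.get_obs()["position"],manip.get_obs()["ft_force"])
E
```

```text
{"travel":[0.0, 0.0, 15.0],"dr":[0.0, 0.0, 0.0]},
{"travel":[0.0, 0.0, 16.0],"dr":[0.0, 0.0, 0.0]},
{"travel":[0.0, 0.0, 15.0],"dr":[0.0, 0.0, 0.0]},
{"travel":[0.0, 0.0, 15.0],"dr":[0.0, 0.0, 0.0]},
{"travel":[0.0, 0.0, 16.0],"dr":[0.0, 0.0, 0.0]},
{"travel":[0.0, 1.0, 15.0],"dr":[0.0, 0.0, 0.0]},
# [ 0.5457 -0.2175  0.0489] [ 1.    -0.021  0.   ]
[ 0.54573098 -0.21650203  0.14093044] [0.52372657 0.47890025 0.78687711]
```

Call:
servo_tool(moves=[{"travel": [0, 0, 15]}, {"travel": [0, 0, 16]}, {"travel": [0, 0, 15]}, {"travel": [0, 0, 15]}, {"travel": [0, 0, 16]}, {"travel": [0, 1, 15]}, {"travel": [0, 0, 0]}])

```text
$.moves[0]: bad value
```

Call:
servo_tool(moves=[{"travel": [0, 0, 0]}, {"travel": [0, 0, 0]}, {"travel": [0, 0, 0]}, {"travel": [0, 0, 0]}, {"travel": [0, 0, 0]}, {"travel": [0, 0, 0]}, {"travel": [0, 0, 0]}, {"travel": [0, 0, 0]}], claw=1, squeeze=30)

```text
$.moves[0]: bad value
```

Call:
servo_tool(moves=[{"travel": [0, 0, 0]}, {"travel": [0, 0, 0]}, {"travel": [0, 0, 0]}], squeeze=110)

```text
$.moves[0]: bad value
```

Call:
servo_tool(moves=[{"travel": [0, 0, -5]}, {"travel": [0, 0, -10]}, {"travel": [0, 0, -20]}, {"travel": [0, 0, -30]}, {"travel": [0, 0, -30]}, {"travel": [0, 0, 0]}, {"travel": [0, 0, 0]}])

```text
$.moves[0]: bad value
```

```bash
python3 - <<'E'
from h import *
o=manip.get_obs();print(o["position"],o["ft_force"],o["torque"],o["grip_width"])
t=manip.camera("top");s=manip.camera("side")
cv2.imwrite("pics/t1.png",t);cv2.imwrite("pics/s1.png",s)
a=crop(t,300,150,200,90,4);b=crop(s,290,210,200,75,4)
cv2.imwrite("pics/c2.png",np.vstack([a,crop(s,300,220,200,60,4)]))
E
```

```text
[ 0.54573098 -0.21650203  0.14093044] [0.52372657 0.47890025 0.78687711] [ 0.06156043 -0.06496718  0.01831947] 0.9998143416779289
```

View pics/c2.png

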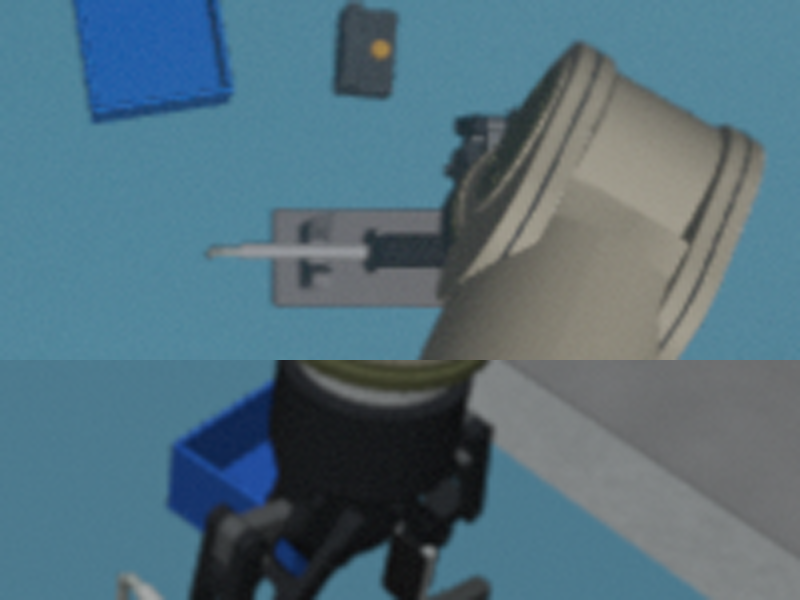

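All of those moves were refused because they had no "dr", so the arm hasn't moved. The picture shows the hand above the rod with its jaws straddling the grip, and the hook at about (353,212). I'll repeat the moves with "dr" included.

Call:
servo_tool(moves=[{"travel": [0, 0, 15], "dr": [0, 0, 0]}, {"travel": [0, 0, 16], "dr": [0, 0, 0]}, {"travel": [0, 0, 15], "dr": [0, 0, 0]}, {"travel": [0, 0, 15], "dr": [0, 0, 0]}, {"travel": [0, 0, 16], "dr": [0, 0, 0]}, {"travel": [0, 1, 15], "dr": [0, 0, 0]}, {"travel": [0, 0, 0], "dr": [0, 0, 0]}])

```text
clock: 4.82
position: [0.5451, -0.2174, 0.0469]
ee_rot: [1.0, -0.011, -0.001, -0.0]
ft_force: [0.0, 0.3, -0.4]
grip_width: 0.999
```

Call:
servo_tool(moves=[{"travel": [0, 0, 0], "dr": [0, 0, 0]}, {"travel": [0, 0, 0], "dr": [0, 0, 0]}, {"travel": [0, 0, 0], "dr": [0, 0, 0]}, {"travel": [0, 0, 0], "dr": [0, 0, 0]}, {"travel": [0, 0, 0], "dr": [0, 0, 0]}, {"travel": [0, 0, 0], "dr": [0, 0, 0]}, {"travel": [0, 0, 0], "dr": [0, 0, 0]}, {"travel": [0, 0, 0], "dr": [0, 0, 0]}], claw=1, squeeze=30)

```text
clock: 5.82
position: [0.5465, -0.2175, 0.0488]
ee_rot: [1.0, -0.01, 0.001, 0.0]
ft_force: [0.8, -0.1, 6.5]
grip_width: 0.252
```

Call:
servo_tool(moves=[{"travel": [0, 0, 0], "dr": [0, 0, 0]}, {"travel": [0, 0, 0], "dr": [0, 0, 0]}, {"travel": [0, 0, 0], "dr": [0, 0, 0]}], squeeze=115)

```text
clock: 6.2
position: [0.5467, -0.2176, 0.049]
ee_rot: [1.0, -0.01, 0.001, 0.0]
ft_force: [1.4, 0.3, 6.8]
grip_width: 0.238
```

Call:
servo_tool(moves=[{"travel": [0, 0, -5], "dr": [0, 0, 0]}, {"travel": [0, 0, -10], "dr": [0, 0, 0]}, {"travel": [0, 0, -20], "dr": [0, 0, 0]}, {"travel": [0, 0, -30], "dr": [0, 0, 0]}, {"travel": [0, 0, -30], "dr": [0, 0, 0]}, {"travel": [0, 0, 0], "dr": [0, 0, 0]}, {"travel": [0, 0, 0], "dr": [0, 0, 0]}])

```text
clock: 7.08
position: [0.5456, -0.2171, 0.1429]
ee_rot: [1.0, -0.01, -0.0, -0.0]
ft_force: [0.7, 1.3, -2.7]
grip_width: 0.237
```

```bash
python3 - <<'E'
from h import *
o=manip.get_obs();print(o["position"],o["ft_force"],o["torque"],o["grip_width"],o["ee_rot"])
# rod hook target: hook point to (ring x,y); hover axis z = .287+.055
# world offsets: rod x dir = yaw 90+ycab(2.9->rod yaw 92)
y=2.0
R=down(y); d=np.array([-np.sin(np.radians(y)),np.cos(np.radians(y)),0])
ring=np.array([.5804,.2208,.267]); org=ring-.150*d+[0,0,.020+.055]; tcp=org-[0,0,.019]
print("hover tcp",tcp)
c=plan((.565,-.10,.30),8,R2=down(0)); 
plan(tcp-[0,.015,0],8,c,R)
E
```

```text
[ 0.54555102 -0.21713847  0.14288826] [ 0.73732077  1.30617135 -2.67104989] [0.00418705 0.02723185 0.03663915] 0.23687059114060968 [ 9.99945375e-01 -1.04465322e-02 -2.10034392e-04 -2.68622038e-04]
hover tcp [0.58563492 0.07089138 0.323     ]
{"travel":[2.0, -15.0, -20.0],"dr":[0.0, 0.0, -0.1]},
{"travel":[2.0, -14.0, -19.0],"dr":[0.0, 0.0, -0.2]},
{"travel":[2.0, -15.0, -20.0],"dr":[0.0, 0.0, -0.1]},
{"travel":[3.0, -15.0, -20.0],"dr":[0.0, 0.0, -0.2]},
{"travel":[2.0, -14.0, -19.0],"dr":[0.0, 0.0, -0.1]},
{"travel":[2.0, -15.0, -20.0],"dr":[0.0, 0.0, -0.2]},
{"travel":[3.0, -15.0, -19.0],"dr":[0.0, 0.0, -0.1]},
{"travel":[2.0, -14.0, -20.0],"dr":[0.0, 0.0, -0.2]},
# [ 0.565  -0.1004  0.2999] [ 1.  0. -0.]
{"travel":[3.0, -20.0, -3.0],"dr":[0.0, 0.0, -0.2]},
{"travel":[2.0, -19.0, -3.0],"dr":[0.0, 0.0, -0.3]},
{"travel":[3.0, -20.0, -3.0],"dr":[0.0, 0.0, -0.2]},
{"travel":[3.0, -19.0, -2.0],"dr":[0.0, 0.0, -0.3]},
{"travel":[3.0, -20.0, -3.0],"dr":[0.0, 0.0, -0.2]},
{"travel":[3.0, -19.0, -3.0],"dr":[0.0, 0.0, -0.3]},
{"travel":[3.0, -20.0, -3.0],"dr":[0.0, 0.0, -0.2]},
{"travel":[3.0, -19.0, -3.0],"dr":[0.0, 0.0, -0.3]},
# [0.5857 0.0559 0.323 ] [ 0.999  0.035 -0.   ]
```

Call:
servo_tool(moves=[{"travel": [2, -15, -20], "dr": [0, 0, -0.1]}, {"travel": [2, -14, -19], "dr": [0, 0, -0.2]}, {"travel": [2, -15, -20], "dr": [0, 0, -0.1]}, {"travel": [3, -15, -20], "dr": [0, 0, -0.2]}, {"travel": [2, -14, -19], "dr": [0, 0, -0.1]}, {"travel": [2, -15, -20], "dr": [0, 0, -0.2]}, {"travel": [3, -15, -19], "dr": [0, 0, -0.1]}, {"travel": [2, -14, -20], "dr": [0, 0, -0.2]}])

```text
clock: 8.07
position: [0.5654, -0.0995, 0.3014]
ee_rot: [1.0, 0.0, -0.0, -0.0]
ft_force: [0.8, 0.5, -2.6]
grip_width: 0.242
```

Call:
servo_tool(moves=[{"travel": [3, -20, -3], "dr": [0, 0, -0.2]}, {"travel": [2, -19, -3], "dr": [0, 0, -0.3]}, {"travel": [3, -20, -3], "dr": [0, 0, -0.2]}, {"travel": [3, -19, -2], "dr": [0, 0, -0.3]}, {"travel": [3, -20, -3], "dr": [0, 0, -0.2]}, {"travel": [3, -19, -3], "dr": [0, 0, -0.3]}, {"travel": [3, -20, -3], "dr": [0, 0, -0.2]}, {"travel": [3, -19, -3], "dr": [0, 0, -0.3]}, {"travel": [0, 0, 0], "dr": [0, 0, 0]}, {"travel": [0, 0, 0], "dr": [0, 0, 0]}])

```text
clock: 9.32
position: [0.586, 0.055, 0.3232]
ee_rot: [1.0, 0.017, -0.0, 0.0]
ft_force: [0.5, -0.6, -2.2]
grip_width: 0.239
```

```bash
cat > look.py <<'E'
import sys
from h import *
k=sys.argv[1]
t=manip.camera("top");s=manip.camera("side")
o=manip.get_obs();print(o["clock"],o["position"].round(4),o["ft_force"].round(2),o["torque"].round(3))
cv2.imwrite(f"pics/t{k}.png",t);cv2.imwrite(f"pics/s{k}.png",s)
cv2.imwrite(f"pics/v{k}.png",np.hstack([crop(t,205,160,66,96,6),crop(s,245,95,66,96,6)]))
E
python3 look.py 3; python3 - <<'E'
from h import *
o=manip.get_obs();p=o["position"];R=Rn.from_quat(o["ee_rot"])
# tool axes: rod x = -tool y, rod z=-tool z
org=p+R.apply([0,0,-.0187])
for nm,(a,b) in dict(hook=(.15,-.02),tip=(.15,-.0375),bend=(.15,-.005),baraxis=(.12,0)).items():
    q=org+R.apply([0,-a,-b]);print(nm,q.round(4),proj("top",q).round(1),proj("side",q).round(1))
E
```

```text
9.425 [0.5859 0.0546 0.3233] [-0.24 -0.31 -2.4 ] [ 0.019 -0.008  0.034]
hook [0.581  0.2045 0.322 ] [237.4 189.9] [274.1 117.3]
tip [0.581  0.2045 0.3045] [238.8 190.9] [274.4 124.4]
bend [0.581  0.2045 0.337 ] [236.2 189. ] [273.8 111.1]
baraxis [0.582  0.1745 0.342 ] [249.8 188.1] [280.9 113.2]
```

View pics/v3.png

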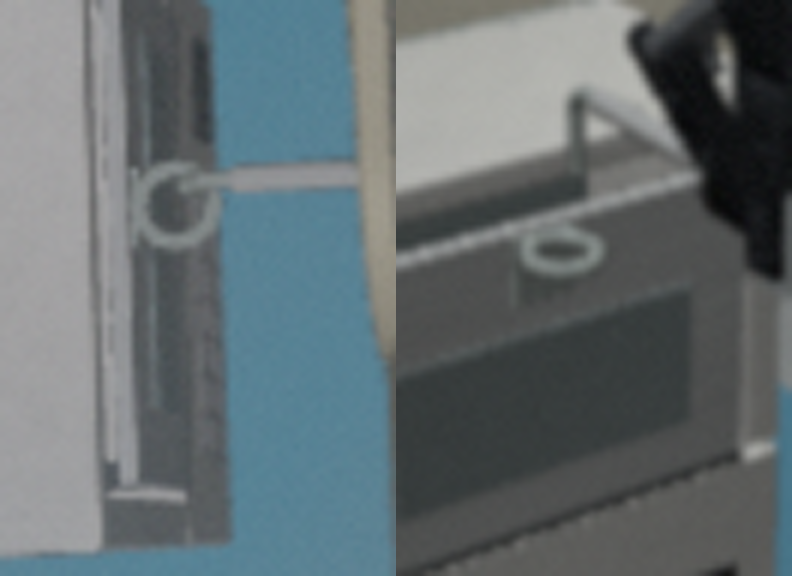

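The zoom shows the ring at about (234.1,193.8) in top and (272.1,136.3) in side. The prong head is at (235.6,190.1) in top, and the prong runs along col 275.1 in side, from row 110 to about 127. The side camera therefore reads about 1 px to the right of the robot model.

```bash
python3 - <<'E'
from h import *
for s in((272.1,136.3),(271.1,135.3),(271.1,134.8)):print(tri((234.1,193.8),s))
for z in(.262,.267,.272):print(z,onz("top",(234.1,193.8),z))
r=np.array([.5804,.2208,.267])
c=proj("side",r);print("side ring pred",c,proj("top",r))
E
```

```text
(array([0.58038617, 0.2208091 , 0.26773241]), np.float64(0.0033847769060569954))
(array([0.57904497, 0.22077166, 0.27077215]), np.float64(0.0011656019810419736))
(array([0.57890948, 0.22048575, 0.272225  ]), np.float64(0.0012491452259269177))
0.262 [0.57956997 0.22265116 0.262     ]
0.267 [0.57897649 0.22173419 0.267     ]
0.272 [0.578383   0.22081722 0.272     ]
side ring pred [271.41407256 136.61431144] [234.50942641 193.17998264]
```

Call:
servo_tool(moves=[{"travel": [-1.4, -8, 0], "dr": [0, 0, 0]}, {"travel": [0, -9, 0], "dr": [0, 0, 0]}, {"travel": [0, 0, 5], "dr": [0, 0, 0]}, {"travel": [0, 0, 5], "dr": [0, 0, 0]}, {"travel": [0, 0, 5], "dr": [0, 0, 0]}, {"travel": [0, 0, 5], "dr": [0, 0, 0]}, {"travel": [0, 0, 5], "dr": [0, 0, 0]}, {"travel": [0, 0, 3], "dr": [0, 0, 0]}, {"travel": [0, 0, 0], "dr": [0, 0, 0]}, {"travel": [0, 0, 0], "dr": [0, 0, 0]}])

```text
clock: 10.68
position: [0.5841, 0.0726, 0.2955]
ee_rot: [1.0, 0.017, 0.0, -0.0]
ft_force: [-0.1, 0.0, -3.2]
grip_width: 0.238
```

```bash
python3 look.py 4
```

```text
10.775 [0.5841 0.0726 0.2955] [-0.4  -0.23 -2.43] [-0.032  0.028 -0.018]
```

View pics/v4.png

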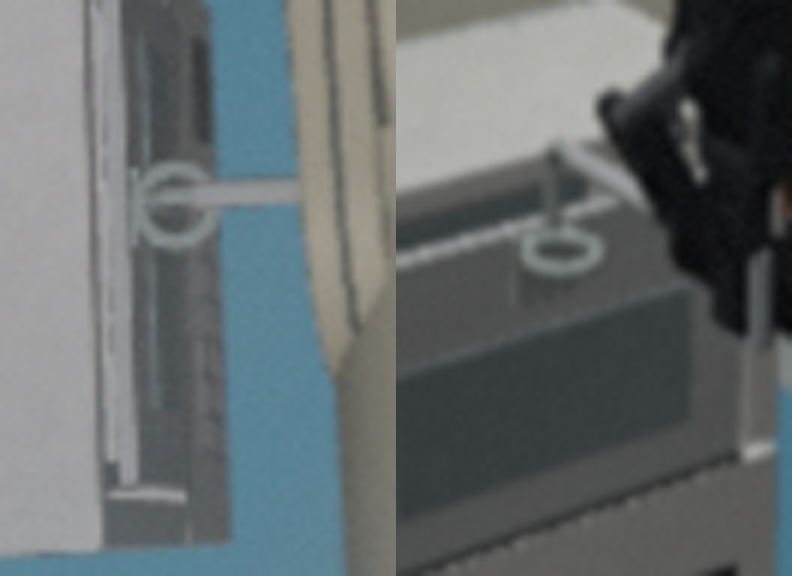

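The prong tip is about 10 mm above the ring at (271,133) in side, within 2–3 mm of the hole's axis. I'll nudge it and go down gently.

Call:
servo_tool(moves=[{"travel": [1.8, -1, 0], "dr": [0, 0, 0]}, {"travel": [0, 0, 3], "dr": [0, 0, 0]}, {"travel": [0, 0, 3], "dr": [0, 0, 0]}, {"travel": [0, 0, 3], "dr": [0, 0, 0]}, {"travel": [0, 0, 3], "dr": [0, 0, 0]}, {"travel": [0, 0, 2], "dr": [0, 0, 0]}, {"travel": [0, 0, 0], "dr": [0, 0, 0]}])

```text
clock: 11.65
position: [0.5857, 0.0737, 0.2811]
ee_rot: [1.0, 0.017, -0.0, -0.0]
ft_force: [-0.3, 0.4, -0.8]
grip_width: 0.239
```

Call:
servo_tool(moves=[{"travel": [0, 0, 2], "dr": [0, 0, 0]}, {"travel": [0, 0, 0], "dr": [0, 0, 0]}, {"travel": [0, 0, 0], "dr": [0, 0, 0]}])

```text
clock: 12.02
position: [0.5858, 0.0737, 0.2793]
ee_rot: [1.0, 0.017, 0.0, -0.0]
ft_force: [0.1, 0.3, -4.1]
grip_width: 0.24
```

```bash
python3 look.py 5
```

```text
12.125 [0.5858 0.0737 0.2793] [-0.04  0.38 -2.26] [0.052 0.005 0.015]
```

View pics/v5.png

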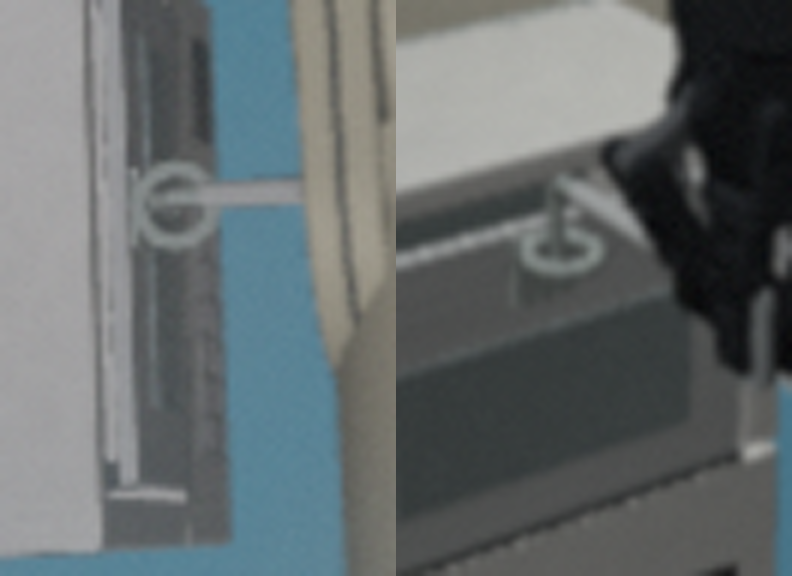

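The prong is now inside the ring, at (273,134) in side and (233,192) in top. I'll seat it deeper and plan the arc.

```bash
cat >> h.py <<'E'
OUT=np.array([.0436,-.999,0]);UP=np.array([0,0,1.]);A0=11.4
HINGE=np.array([.580,.2225,.2653])-.1431*(np.sin(np.radians(A0))*OUT+np.cos(np.radians(A0))*UP)
def pose(a,slack=.0075,g=0.7):
    pt=min(max(0,g*(a-A0)),25);r=np.radians(a)
    ring=HINGE+.1431*(np.sin(r)*OUT+np.cos(r)*UP)
    th=np.radians(a-7);hook=ring+slack*(np.cos(th)*OUT-np.sin(th)*UP)
    R=down(2.0,pt);return hook-R.apply([0,-.15,.02-.0187]),R
def arc(a1,a2,n,slack=.0075,cur=None):
    if cur is None:
        o=manip.get_obs();cur=(np.array(o["position"]),Rn.from_quat(o["ee_rot"]))
    p,R=cur
    for a in np.linspace(a1,a2,n+1)[1:]:
        q,Rq=pose(a,slack);tr=np.round(R.inv().apply(q-p)*2000)/2;dr=np.round(np.degrees((R.inv()*Rq).as_rotvec()),1)
        print('{"travel":%s,"dr":%s},'%((tr+0.).tolist(),(dr+0.).tolist()))
        p=p+R.apply(tr)/1000;R=R*Rn.from_rotvec(dr,degrees=True)
    print("#",p.round(4));return p,R
E
python3 - <<'E'
from h import *
o=manip.get_obs();print("need TCP",pose(A0,0)[0],pose(A0)[0],"now",o["position"])
q,R=pose(A0)
print("slack start");c=(q,R);arc(A0,21,8,cur=c)
E
```

```text
need TCP [0.58523492 0.07259138 0.2666    ] [0.58556096 0.06512096 0.26602461] now [0.58579729 0.07366532 0.27933965]
slack start
{"travel":[0.0, 3.0, 3.0],"dr":[0.8, 0.0, 0.0]},
{"travel":[0.0, 3.0, 3.0],"dr":[0.9, 0.0, 0.0]},
{"travel":[0.0, 2.5, 3.0],"dr":[0.8, 0.0, 0.0]},
{"travel":[0.0, 3.0, 3.0],"dr":[0.9, 0.0, 0.0]},
{"travel":[0.0, 3.0, 3.0],"dr":[0.8, 0.0, 0.0]},
{"travel":[0.0, 3.0, 3.0],"dr":[0.8, 0.0, 0.0]},
{"travel":[0.0, 3.0, 3.0],"dr":[0.9, 0.0, 0.0]},
{"travel":[0.0, 2.5, 3.5],"dr":[0.8, 0.0, 0.0]},
# [0.5863 0.0435 0.2404]
```

Call:
servo_tool(moves=[{"travel": [0, 0, 3], "dr": [0, 0, 0]}, {"travel": [0, 0, 3], "dr": [0, 0, 0]}, {"travel": [0, 0, 3], "dr": [0, 0, 0]}, {"travel": [0, 0, 2], "dr": [0, 0, 0]}, {"travel": [0, 0, 0], "dr": [0, 0, 0]}, {"travel": [0, 0, 0], "dr": [0, 0, 0]}])

```text
clock: 12.88
position: [0.5858, 0.0737, 0.2684]
ee_rot: [1.0, 0.017, 0.0, -0.0]
ft_force: [0.5, 0.3, -3.3]
grip_width: 0.235
```

Call:
servo_tool(moves=[{"travel": [0, 3, 0.5], "dr": [0, 0, 0]}, {"travel": [0, 3, 0.5], "dr": [0, 0, 0]}, {"travel": [0, 2, 0.5], "dr": [0, 0, 0]}, {"travel": [0, 0, 0], "dr": [0, 0, 0]}, {"travel": [0, 0, 0], "dr": [0, 0, 0]}])

```text
clock: 13.5
position: [0.5861, 0.0658, 0.2668]
ee_rot: [1.0, 0.017, 0.0, -0.0]
ft_force: [0.2, 0.6, -1.9]
grip_width: 0.24
```

Call:
servo_tool(moves=[{"travel": [0, 3, 3], "dr": [0.8, 0, 0]}, {"travel": [0, 3, 3], "dr": [0.9, 0, 0]}])

```text
clock: 13.75
position: [0.5863, 0.0607, 0.2606]
ee_rot: [1.0, 0.018, -0.0, -0.016]
ft_force: [-1.4, 5.2, -3.1]
grip_width: 0.239
```

Call:
servo_tool(moves=[{"travel": [0, 2.5, 3], "dr": [0.8, 0, 0]}, {"travel": [0, 3, 3], "dr": [0.9, 0, 0]}])

```text
clock: 14.0
position: [0.5864, 0.0546, 0.2543]
ee_rot: [0.999, 0.018, -0.001, -0.03]
ft_force: [0.7, 4.5, -2.5]
grip_width: 0.242
```

Call:
servo_tool(moves=[{"travel": [0, 3, 3], "dr": [0.8, 0, 0]}, {"travel": [0, 3, 3], "dr": [0.8, 0, 0]}])

```text
clock: 14.25
position: [0.5867, 0.0486, 0.248]
ee_rot: [0.999, 0.017, -0.001, -0.044]
ft_force: [-0.4, 4.5, -1.3]
grip_width: 0.237
```

```bash
python3 - <<'E'
from h import *
q,R=pose(18.6);print(q,manip.get_obs()["position"])
c=arc(18.6,30.6,10,cur=(q,R));print();arc(30.6,55,22,cur=c)
E
```

```text
[0.58629581 0.04837642 0.24725806] [0.5866747  0.04860349 0.24799073]
{"travel":[0.0, 3.0, 3.0],"dr":[0.8, 0.0, 0.0]},
{"travel":[0.0, 3.0, 3.0],"dr":[0.9, 0.0, 0.0]},
{"travel":[0.0, 2.5, 3.5],"dr":[0.8, 0.0, 0.0]},
{"travel":[0.0, 3.0, 3.0],"dr":[0.9, 0.0, 0.0]},
{"travel":[0.0, 3.0, 3.0],"dr":[0.8, 0.0, 0.0]},
{"travel":[0.0, 3.0, 3.5],"dr":[0.8, 0.0, 0.0]},
{"travel":[0.0, 2.5, 3.0],"dr":[0.9, 0.0, 0.0]},
{"travel":[0.0, 3.0, 3.0],"dr":[0.8, 0.0, 0.0]},
{"travel":[0.0, 3.0, 3.5],"dr":[0.9, 0.0, 0.0]},
{"travel":[0.0, 2.5, 3.0],"dr":[0.8, 0.0, 0.0]},
# [0.5871 0.0251 0.2118]

{"travel":[0.5, 2.5, 3.0],"dr":[0.8, 0.0, 0.0]},
{"travel":[0.0, 3.0, 3.0],"dr":[0.8, 0.0, 0.0]},
{"travel":[0.0, 2.5, 3.5],"dr":[0.7, 0.0, 0.0]},
{"travel":[0.0, 2.5, 3.0],"dr":[0.8, 0.0, 0.0]},
{"travel":[0.0, 2.5, 3.0],"dr":[0.8, 0.0, 0.0]},
{"travel":[0.0, 2.5, 3.0],"dr":[0.8, 0.0, 0.0]},
{"travel":[0.0, 3.0, 3.0],"dr":[0.7, 0.0, 0.0]},
{"travel":[0.0, 2.5, 3.5],"dr":[0.8, 0.0, 0.0]},
{"travel":[0.0, 2.5, 3.0],"dr":[0.8, 0.0, 0.0]},
{"travel":[0.0, 2.5, 3.0],"dr":[0.8, 0.0, 0.0]},
{"travel":[0.0, 2.5, 3.0],"dr":[0.7, 0.0, 0.0]},
{"travel":[0.0, 2.5, 3.5],"dr":[0.8, 0.0, 0.0]},
{"travel":[0.0, 2.5, 3.0],"dr":[0.8, 0.0, 0.0]},
{"travel":[0.0, 2.5, 3.5],"dr":[0.8, 0.0, 0.0]},
{"travel":[0.0, 2.5, 3.0],"dr":[0.7, 0.0, 0.0]},
{"travel":[0.0, 2.5, 1.0],"dr":[0.0, 0.0, 0.0]},
{"travel":[0.0, 2.5, 1.5],"dr":[0.0, 0.0, 0.0]},
{"travel":[0.0, 2.5, 1.0],"dr":[0.0, 0.0, 0.0]},
{"travel":[0.0, 2.5, 1.5],"dr":[0.0, 0.0, 0.0]},
{"travel":[0.0, 2.5, 1.5],"dr":[0.0, 0.0, 0.0]},
{"travel":[0.0, 2.5, 1.5],"dr":[0.0, 0.0, 0.0]},
{"travel":[0.0, 2.5, 1.5],"dr":[0.0, 0.0, 0.0]},
# [ 0.5888 -0.0079  0.139 ]
```

Call:
servo_tool(moves=[{"travel": [0, 3, 3], "dr": [0.8, 0, 0]}, {"travel": [0, 3, 3], "dr": [0.9, 0, 0]}, {"travel": [0, 2.5, 3.5], "dr": [0.8, 0, 0]}, {"travel": [0, 3, 3], "dr": [0.9, 0, 0]}])

```text
clock: 14.75
position: [0.5871, 0.0386, 0.2344]
ee_rot: [0.997, 0.017, -0.001, -0.074]
ft_force: [1.0, 3.7, -1.3]
grip_width: 0.241
```

Call:
servo_tool(moves=[{"travel": [0, 3, 3], "dr": [0.8, 0, 0]}, {"travel": [0, 3, 3.5], "dr": [0.8, 0, 0]}])

```text
clock: 15.0
position: [0.5873, 0.0336, 0.227]
ee_rot: [0.996, 0.017, -0.001, -0.088]
ft_force: [-0.4, 2.7, 1.1]
grip_width: 0.239
```

Call:
servo_tool(moves=[{"travel": [0, 3.5, 2.5], "dr": [0.9, 0, 0]}, {"travel": [0, 3.5, 2.5], "dr": [0.8, 0, 0]}])

```text
clock: 15.25
position: [0.5873, 0.0278, 0.2205]
ee_rot: [0.995, 0.017, -0.002, -0.102]
ft_force: [0.6, 4.3, -3.8]
grip_width: 0.237
```

Call:
servo_tool(moves=[{"travel": [0, 3.5, 2.5], "dr": [0.9, 0, 0]}, {"travel": [0, 3, 2.5], "dr": [0.8, 0, 0]}])

```text
clock: 15.5
position: [0.5873, 0.0228, 0.2138]
ee_rot: [0.993, 0.017, -0.003, -0.117]
ft_force: [1.7, 7.3, -5.1]
grip_width: 0.244
```

Call:
servo_tool(moves=[{"travel": [0, 3, 3], "dr": [0.8, 0, 0]}, {"travel": [0, 3, 3], "dr": [0.8, 0, 0]}])

```text
clock: 15.75
position: [0.5875, 0.0184, 0.2067]
ee_rot: [0.991, 0.017, -0.003, -0.131]
ft_force: [0.7, 5.7, -4.3]
grip_width: 0.244
```

Call:
servo_tool(moves=[{"travel": [0, 2.5, 3.5], "dr": [0.7, 0, 0]}, {"travel": [0, 2.5, 3], "dr": [0.8, 0, 0]}])

```text
clock: 16.0
position: [0.5877, 0.0152, 0.1992]
ee_rot: [0.989, 0.017, -0.003, -0.144]
ft_force: [0.8, 5.5, -3.1]
grip_width: 0.236
```

Call:
servo_tool(moves=[{"travel": [0, 2.5, 3.5], "dr": [0.8, 0, 0]}, {"travel": [0, 2.5, 3], "dr": [0.8, 0, 0]}])

```text
clock: 16.25
position: [0.5879, 0.0121, 0.1918]
ee_rot: [0.987, 0.017, -0.003, -0.158]
ft_force: [1.3, 5.4, -2.7]
grip_width: 0.237
```

```bash
cat > st.py <<'E'
from h import *
o=manip.get_obs();p=o["position"];R=Rn.from_quat(o["ee_rot"])
h=p+R.apply([0,-.15,.02-.0187]);v=h-HINGE;out,up=v@OUT,v[2]
pt=2*np.degrees(np.arcsin(-o["ee_rot"][3]))
print("hook",h.round(4),"out,up",out.round(4),up.round(4),"pitch",pt.round(1),"F",o["ft_force"].round(1),o["torque"].round(2),o["clock"])
# hatch angle if prong contact ring's outer edge, hook height free: solve out = .1431 sin a + .0075 cos(a-7)
from scipy.optimize import brentq
a=brentq(lambda a:.1431*np.sin(a)+.0075*np.cos(a-.1225)-out,0,1.2);print("a",np.degrees(a).round(1),"theta",(a-.1225).round(3),"ring up",(.1431*np.cos(a)-.0075*np.sin(a-.1225)).round(4))
E
python3 st.py
python3 - <<'E'
from h import *
import subprocess
o=manip.get_obs()
E
```

```text
hook [0.5829 0.155  0.2373] out,up 0.0959 0.1122 pitch 18.1 F [ 1.3  5.4 -2.7] [ 0.31 -0.21 -0.3 ] 16.25Traceback (most recent call last):
  File "st.py", line 8, in <module>
    a=brentq(lambda a:.1431*np.sin(a)+.0075*np.cos(a-.1225)-out,0,1.2);print("a",np.degrees(a).round(1),"theta",(a-.1225).round(3),"ring up",(.1431*np.cos(a)-.0075*np.sin(a-.1225)).round(4))
                                                                                                                ^^^^^^^^^^^^^^^
AttributeError: 'float' object has no attribute 'round'
```

Call:
servo_tool(moves=[{"travel": [0, 2.5, 3.5], "dr": [0.7, 0, 0]}, {"travel": [0, 2.5, 3.5], "dr": [0.8, 0, 0]}])

```text
clock: 16.5
position: [0.5881, 0.0094, 0.1838]
ee_rot: [0.985, 0.017, -0.003, -0.171]
ft_force: [1.8, 4.0, -1.0]
grip_width: 0.24
```

Call:
servo_tool(moves=[{"travel": [0, 2.5, 3.5], "dr": [0.8, 0, 0]}])

```text
clock: 16.62
position: [0.5881, 0.0082, 0.1797]
ee_rot: [0.984, 0.017, -0.003, -0.177]
ft_force: [-0.2, 2.3, 0.1]
grip_width: 0.234
```

Call:
servo_tool(moves=[{"travel": [0, 2.5, 3.5], "dr": [0.8, 0, 0]}])

```text
clock: 16.75
position: [0.5882, 0.007, 0.1756]
ee_rot: [0.983, 0.017, -0.003, -0.184]
ft_force: [0.3, 2.0, 0.0]
grip_width: 0.241
```

Call:
servo_tool(moves=[{"travel": [0, 3, 2.5], "dr": [0.7, 0, 0]}, {"travel": [0, 3, 2.5], "dr": [0.7, 0, 0]}])

```text
clock: 17.0
position: [0.5882, 0.0036, 0.1685]
ee_rot: [0.98, 0.017, -0.003, -0.196]
ft_force: [0.4, 4.9, -2.7]
grip_width: 0.246
```

Call:
servo_tool(moves=[{"travel": [0, 3, 2.5], "dr": [0.7, 0, 0]}])

```text
clock: 17.12
position: [0.5883, 0.002, 0.165]
ee_rot: [0.979, 0.017, -0.004, -0.202]
ft_force: [1.6, 5.4, -1.6]
grip_width: 0.237
```

```bash
sed -i 's/^from scipy.*$/from scipy.optimize import brentq/; s/-out,0,1.2);/-out,0,1.2);a=np.float64(a);/' st.py; python3 st.py
```

```text
hook [0.5834 0.1402 0.2233] out,up 0.1107 0.0982 pitch 23.4 F [ 1.6  5.4 -1.6] [ 0.19 -0.23 -0.38] 17.125
a 47.2 theta 0.701 ring up 0.0924
```

Call:
servo_tool(moves=[{"travel": [0, 2.5, 2.5], "dr": [0.6, 0, 0]}])

```text
clock: 17.25
position: [0.5883, 0.0008, 0.1616]
ee_rot: [0.978, 0.017, -0.004, -0.208]
ft_force: [2.2, 5.9, -3.2]
grip_width: 0.242
```

Call:
servo_tool(moves=[{"travel": [0, 2.5, 2], "dr": [0.4, 0, 0]}])

```text
clock: 17.38
position: [0.5883, -0.0006, 0.1587]
ee_rot: [0.977, 0.017, -0.004, -0.211]
ft_force: [1.9, 7.1, -3.5]
grip_width: 0.238
```

Call:
servo_tool(moves=[{"travel": [0, 2.5, 2], "dr": [0.4, 0, 0]}])

```text
clock: 17.5
position: [0.5883, -0.0019, 0.1558]
ee_rot: [0.977, 0.017, -0.004, -0.214]
ft_force: [2.2, 5.3, -3.5]
grip_width: 0.239
```

```bash
python3 st.py
```

```text
hook [0.5835 0.1348 0.2175] out,up 0.1161 0.0924 pitch 24.8 F [ 2.2  5.3 -3.5] [ 0.11 -0.28 -0.51] 17.5
a 50.6 theta 0.761 ring up 0.0856
```

Call:
servo_tool(moves=[{"travel": [0, 2, 2.5], "dr": [0, 0, 0]}])

```text
clock: 17.62
position: [0.5884, -0.0031, 0.1528]
ee_rot: [0.977, 0.017, -0.004, -0.214]
ft_force: [1.0, 3.3, -0.6]
grip_width: 0.241
```

Call:
servo_tool(moves=[{"travel": [0, 2, 2], "dr": [0, 0, 0]}])

```text
clock: 17.75
position: [0.5885, -0.0044, 0.1504]
ee_rot: [0.977, 0.017, -0.004, -0.214]
ft_force: [-0.4, 2.9, 0.1]
grip_width: 0.24
```

Call:
servo_tool(moves=[{"travel": [0, 2, 1.5], "dr": [0, 0, 0]}])

```text
clock: 17.88
position: [0.5886, -0.0057, 0.1484]
ee_rot: [0.977, 0.017, -0.004, -0.214]
ft_force: [1.1, 3.3, 0.1]
grip_width: 0.239
```

Call:
servo_tool(moves=[{"travel": [0, 2, 1.5], "dr": [0, 0, 0]}])

```text
clock: 18.0
position: [0.5888, -0.0056, 0.1468]
ee_rot: [0.976, 0.017, -0.003, -0.215]
ft_force: [0.8, 7.5, 5.5]
grip_width: 0.238
```

```bash
python3 st.py; python3 look.py 6
```

```text
hook [0.5839 0.131  0.2086] out,up 0.1198 0.0836 pitch 24.8 F [0.8 7.5 5.5] [ 2.13 -0.02 -0.17] 18.0
a 53.2 theta 0.807 ring up 0.0802
18.1 [ 0.5888 -0.0055  0.1469] [0.56 4.85 4.73] [ 1.567 -0.084 -0.144]
```

View pics/v6.png

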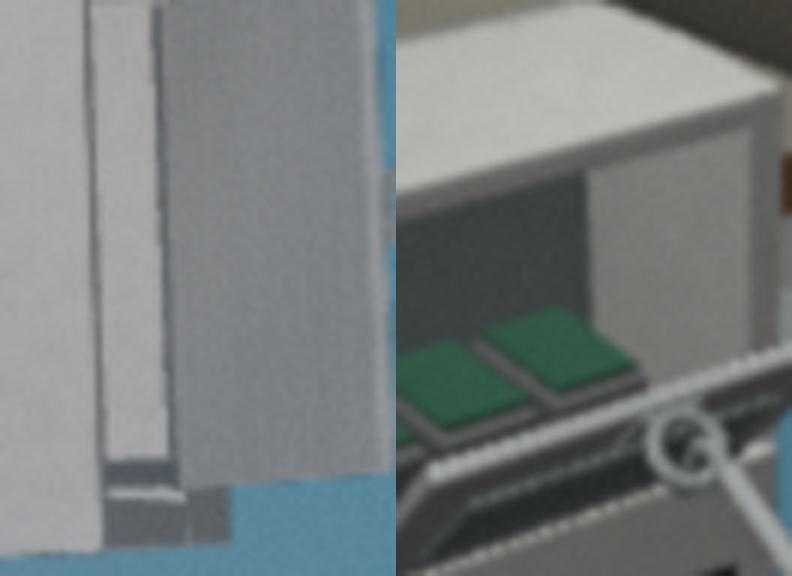

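The side crop shows the hatch well down with the hook through the ring at (291,169). The tool stopped moving in the last row while the force jumped, so the stop has been reached. Next I'll build up the pull along the rod's axis.

Call:
servo_tool(moves=[{"travel": [0, 1, 0], "dr": [0, 0, 0]}])

```text
clock: 18.23
position: [0.5889, -0.0057, 0.1468]
ee_rot: [0.976, 0.018, -0.003, -0.215]
ft_force: [0.9, 8.7, 4.8]
grip_width: 0.239
```

Call:
servo_tool(moves=[{"travel": [0, 1, 0], "dr": [0, 0, 0]}])

```text
clock: 18.35
position: [0.589, -0.0058, 0.1466]
ee_rot: [0.976, 0.018, -0.003, -0.216]
ft_force: [0.8, 11.6, 5.6]
grip_width: 0.239
```

```bash
python3 st.py
```

```text
hook [0.5839 0.1307 0.2087] out,up 0.1202 0.0836 pitch 24.9 F [ 0.8 11.6  5.6] [ 2.82 -0.07 -0.23] 18.35
a 53.5 theta 0.811 ring up 0.0797
```

Call:
servo_tool(moves=[{"travel": [0, 1, 0], "dr": [0, 0, 0]}])

```text
clock: 18.48
position: [0.5891, -0.0058, 0.1463]
ee_rot: [0.976, 0.019, -0.004, -0.216]
ft_force: [0.3, 13.0, 6.4]
grip_width: 0.234
```

Call:
servo_tool(moves=[{"travel": [0, 0, 0], "dr": [0, 0, 0]}, {"travel": [0, 0, 0], "dr": [0, 0, 0]}])

```text
clock: 18.73
position: [0.5892, -0.0058, 0.1463]
ee_rot: [0.976, 0.019, -0.003, -0.216]
ft_force: [0.9, 12.2, 5.8]
grip_width: 0.238
```

Call:
servo_tool(moves=[{"travel": [0, 1, 0], "dr": [0, 0, 0]}, {"travel": [0, 0, 0], "dr": [0, 0, 0]}])

```text
clock: 18.98
position: [0.5893, -0.0058, 0.1461]
ee_rot: [0.976, 0.019, -0.004, -0.217]
ft_force: [0.2, 14.9, 6.2]
grip_width: 0.236
```

Call:
servo_tool(moves=[{"travel": [0, 0, 0], "dr": [0, 0, 0]}, {"travel": [0, 0, 0], "dr": [0, 0, 0]}, {"travel": [0, 0, 0], "dr": [0, 0, 0]}, {"travel": [0, 0, 0], "dr": [0, 0, 0]}])

```text
clock: 19.48
position: [0.5892, -0.0058, 0.1461]
ee_rot: [0.976, 0.019, -0.004, -0.217]
ft_force: [0.4, 14.8, 6.7]
grip_width: 0.242
```

Call:
servo_tool(moves=[{"travel": [0, 0, 0], "dr": [0, 0, 0]}, {"travel": [0, 0, 0], "dr": [0, 0, 0]}, {"travel": [0, 0, 0], "dr": [0, 0, 0]}, {"travel": [0, 0, 0], "dr": [0, 0, 0]}])

```text
clock: 19.98
position: [0.5892, -0.0058, 0.1461]
ee_rot: [0.976, 0.019, -0.004, -0.217]
ft_force: [1.6, 14.4, 6.6]
grip_width: 0.24
```

Call:
servo_tool(moves=[{"travel": [0, 0, 0], "dr": [0, 0, 0]}, {"travel": [0, 0, 0], "dr": [0, 0, 0]}, {"travel": [0, 0, 0], "dr": [0, 0, 0]}, {"travel": [0, 0, 0], "dr": [0, 0, 0]}])

```text
clock: 20.48
position: [0.5892, -0.0058, 0.1461]
ee_rot: [0.976, 0.019, -0.004, -0.217]
ft_force: [0.5, 14.4, 6.7]
grip_width: 0.238
```

```bash
python3 st.py
```

```text
hook [0.5838 0.1305 0.2085] out,up 0.1204 0.0835 pitch 25.1 F [ 0.5 14.4  6.7] [ 3.56 -0.04 -0.29] 20.475
a 53.6 theta 0.813 ring up 0.0794
```

I held about 17 N, steady, for 1.5 s. Now I'll ease off and unhook.

Call:
servo_tool(moves=[{"travel": [0, -2, 0], "dr": [0, 0, 0]}, {"travel": [0, -2, 0], "dr": [0, 0, 0]}, {"travel": [0, -2, 0], "dr": [0, 0, 0]}, {"travel": [0, 0, 0], "dr": [0, 0, 0]}])

```text
clock: 20.98
position: [0.5884, -0.005, 0.1469]
ee_rot: [0.977, 0.017, -0.004, -0.214]
ft_force: [1.0, 3.7, -0.7]
grip_width: 0.236
```

Call:
servo_tool(moves=[{"travel": [0, -2, -0.5], "dr": [0, 0, 0]}, {"travel": [0, 0, 0], "dr": [0, 0, 0]}])

```text
clock: 21.22
position: [0.5882, -0.0037, 0.148]
ee_rot: [0.977, 0.017, -0.004, -0.213]
ft_force: [0.7, -0.3, -2.8]
grip_width: 0.242
```

```bash
python3 st.py
```

```text
hook [0.5835 0.1331 0.2093] out,up 0.1178 0.0843 pitch 24.6 F [ 0.7 -0.3 -2.8] [-0.66 -0.03 -0.01] 21.225
a 51.8 theta 0.781 ring up 0.0832
```

Call:
servo_tool(moves=[{"travel": [0, -2, -0.5], "dr": [0, 0, 0]}, {"travel": [0, -2, -1], "dr": [0, 0, 0]}, {"travel": [0, 0, -3], "dr": [0, 0, 0]}, {"travel": [0, 0, -3], "dr": [0, 0, 0]}, {"travel": [0, 0, 0], "dr": [0, 0, 0]}])

```text
clock: 21.85
position: [0.5886, -0.0029, 0.1572]
ee_rot: [0.977, 0.017, -0.003, -0.214]
ft_force: [-0.1, 0.3, -2.1]
grip_width: 0.239
```

Call:
servo_tool(moves=[{"travel": [0, 0, -3], "dr": [0, 0, 0]}, {"travel": [0, 0, -3], "dr": [0, 0, 0]}])

```text
clock: 22.1
position: [0.5885, -0.0053, 0.1624]
ee_rot: [0.977, 0.017, -0.004, -0.214]
ft_force: [-1.0, 0.7, -2.8]
grip_width: 0.237
```

Call:
servo_tool(moves=[{"travel": [0, 0, -3], "dr": [0, 0, 0]}, {"travel": [0, 0, -3], "dr": [0, 0, 0]}])

```text
clock: 22.35
position: [0.5886, -0.0077, 0.168]
ee_rot: [0.977, 0.017, -0.004, -0.214]
ft_force: [-0.4, 0.8, -3.4]
grip_width: 0.239
```

Call:
servo_tool(moves=[{"travel": [0, 0, -3], "dr": [0, 0, 0]}, {"travel": [0, 0, -3], "dr": [0, 0, 0]}, {"travel": [0, 0, -3], "dr": [0, 0, 0]}, {"travel": [0, 0, -4], "dr": [0, 0, 0]}, {"travel": [0, 0, 0], "dr": [0, 0, 0]}])

```text
clock: 22.98
position: [0.5889, -0.0133, 0.1799]
ee_rot: [0.977, 0.017, -0.003, -0.214]
ft_force: [1.0, 0.4, -3.4]
grip_width: 0.243
```

```bash
python3 st.py; python3 - <<'E'
from h import *
s=manip.camera("side");t=manip.camera("top")
cv2.imwrite("pics/s7.png",s);cv2.imwrite("pics/t7.png",t)
cv2.imwrite("pics/v7.png",crop(s,250,110,130,100,6))
E
```

```text
hook [0.5842 0.1234 0.2414] out,up 0.1274 0.1164 pitch 24.7 F [ 1.   0.4 -3.4] [-0.68 -0.03 -0.06] 22.975
a 59.1 theta 0.91 ring up 0.0675
```

View pics/v7.png

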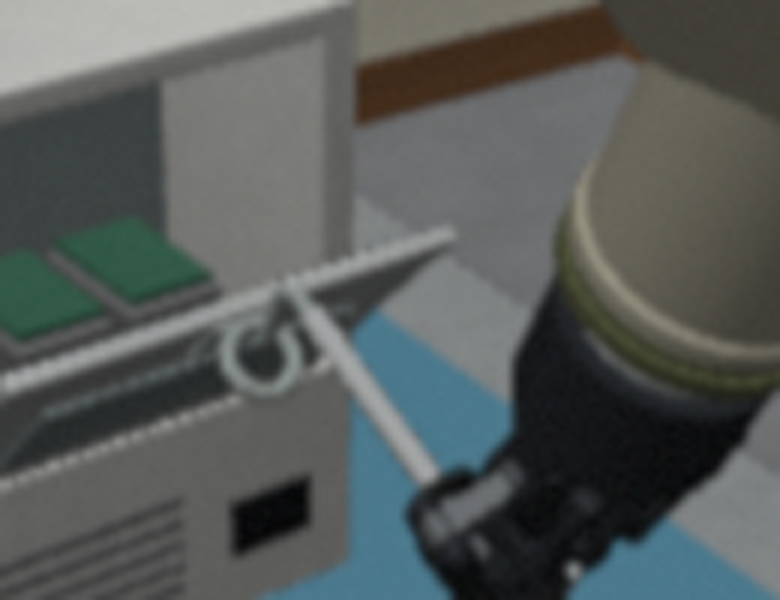

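The crop shows the hook above the ring, with the bend at (298,158) and the tip near (293,166), and the hatch still down. I'll raise it 20 mm more before backing off.

Call:
servo_tool(moves=[{"travel": [0, 0, -5], "dr": [0, 0, 0]}, {"travel": [0, 0, -7], "dr": [0, 0, 0]}, {"travel": [0, 0, -8], "dr": [0, 0, 0]}, {"travel": [0, 0, 0], "dr": [0, 0, 0]}])

```text
clock: 23.58
position: [0.5895, -0.0221, 0.1986]
ee_rot: [0.977, 0.017, -0.003, -0.214]
ft_force: [-0.3, 0.0, -3.0]
grip_width: 0.236
```

```bash
python3 st.py; python3 - <<'E'
from h import *
o=manip.get_obs();cur=(o["position"],Rn.from_quat(o["ee_rot"]))
c=plan((.575,-.11,.25),9,cur,down(0,6))
# release pose = grasp pose recorded: TCP (.5463,-.2176), seat -.2201 -> keep grasp y
c=plan((.5462,-.2176,.142),9,c,down(-1.2))
E
```

```text
hook [0.5847 0.1147 0.26  ] out,up 0.1362 0.135 pitch 24.7 F [-0.3  0.  -3. ] [-0.66 -0.    0.01] 23.575
a 67.9 theta 1.062 ring up 0.0474
{"travel":[-2.0, 6.0, -9.0],"dr":[-2.1, 0.0, 0.2]},
{"travel":[-2.0, 7.0, -9.0],"dr":[-2.1, 0.1, 0.2]},
{"travel":[-2.0, 7.0, -9.0],"dr":[-2.0, 0.0, 0.2]},
{"travel":[-2.0, 8.0, -8.0],"dr":[-2.1, 0.1, 0.3]},
{"travel":[-1.0, 7.0, -9.0],"dr":[-2.1, 0.0, 0.2]},
{"travel":[-2.0, 9.0, -8.0],"dr":[-2.1, 0.1, 0.2]},
{"travel":[-2.0, 8.0, -7.0],"dr":[-2.0, 0.0, 0.2]},
{"travel":[-2.0, 8.0, -8.0],"dr":[-2.1, 0.1, 0.2]},
{"travel":[-1.0, 9.0, -7.0],"dr":[-2.1, 0.0, 0.2]},
# [ 0.5752 -0.1098  0.2504] [ 1.     0.    -0.001]
{"travel":[-3.0, 13.0, 11.0],"dr":[-0.7, 0.0, 0.1]},
{"travel":[-3.0, 13.0, 11.0],"dr":[-0.6, 0.0, 0.2]},
{"travel":[-4.0, 13.0, 11.0],"dr":[-0.7, 0.0, 0.1]},
{"travel":[-3.0, 13.0, 11.0],"dr":[-0.7, 0.0, 0.1]},
{"travel":[-3.0, 13.0, 11.0],"dr":[-0.6, 0.1, 0.2]},
{"travel":[-3.0, 12.0, 12.0],"dr":[-0.7, 0.0, 0.1]},
{"travel":[-3.0, 13.0, 11.0],"dr":[-0.7, 0.0, 0.2]},
{"travel":[-3.0, 12.0, 12.0],"dr":[-0.6, 0.0, 0.1]},
{"travel":[-3.0, 12.0, 12.0],"dr":[-0.7, 0.0, 0.1]},
# [ 0.5461 -0.2175  0.1419] [ 1.    -0.021 -0.   ]
```

Call:
servo_tool(moves=[{"travel": [-2, 6, -9], "dr": [-2.1, 0, 0.2]}, {"travel": [-2, 7, -9], "dr": [-2.1, 0.1, 0.2]}, {"travel": [-2, 7, -9], "dr": [-2, 0, 0.2]}, {"travel": [-2, 8, -8], "dr": [-2.1, 0.1, 0.3]}, {"travel": [-1, 7, -9], "dr": [-2.1, 0, 0.2]}, {"travel": [-2, 9, -8], "dr": [-2.1, 0.1, 0.2]}, {"travel": [-2, 8, -7], "dr": [-2, 0, 0.2]}, {"travel": [-2, 8, -8], "dr": [-2.1, 0.1, 0.2]}, {"travel": [-1, 9, -7], "dr": [-2.1, 0, 0.2]}])

```text
clock: 24.7
position: [0.5747, -0.1095, 0.2499]
ee_rot: [0.999, 0.0, -0.001, -0.052]
ft_force: [-0.5, 1.2, -3.5]
grip_width: 0.236
```

Call:
servo_tool(moves=[{"travel": [-3, 13, 11], "dr": [-0.7, 0, 0.1]}, {"travel": [-3, 13, 11], "dr": [-0.6, 0, 0.2]}, {"travel": [-4, 13, 11], "dr": [-0.7, 0, 0.1]}, {"travel": [-3, 13, 11], "dr": [-0.7, 0, 0.1]}, {"travel": [-3, 13, 11], "dr": [-0.6, 0.1, 0.2]}, {"travel": [-3, 12, 12], "dr": [-0.7, 0, 0.1]}, {"travel": [-3, 13, 11], "dr": [-0.7, 0, 0.2]}, {"travel": [-3, 12, 12], "dr": [-0.6, 0, 0.1]}, {"travel": [-3, 12, 12], "dr": [-0.7, 0, 0.1]}, {"travel": [0, 0, 0], "dr": [0, 0, 0]}, {"travel": [0, 0, 0], "dr": [0, 0, 0]}])

```text
clock: 26.08
position: [0.5462, -0.2165, 0.1413]
ee_rot: [1.0, -0.01, -0.001, -0.0]
ft_force: [0.9, -0.2, -2.3]
grip_width: 0.237
```

```bash
python3 - <<'E'
from h import *
s=manip.camera("side");t=manip.camera("top")
o=manip.get_obs();print(o["position"],o["ft_force"])
cv2.imwrite("pics/s8.png",s);cv2.imwrite("pics/t8.png",t)
cv2.imwrite("pics/v8.png",np.vstack([crop(s,310,230,130,65,6)[:390,:780],crop(t,340,180,130,35,6)]))
p=o["position"];R=Rn.from_quat(o["ee_rot"]);print(o["ee_rot"].round(4))
org=p+R.apply([0,0,-.0187])
for nm,(a,b) in dict(tip=(.15,-.0375),bend=(.15,0),bar=(.06,0),bar13=(.13,0),tail=(-.14,0)).items():
    q=org+R.apply([0,-a,-b]);u,v=proj("side",q),proj("top",q);print(nm,((u-[310,230])*6+2.5).round(),((v-[340,180])*6+2.5).round()+[0,390])
E
```

```text
[ 0.54636594 -0.2164111   0.14153946] [-0.73031642  0.483415   -3.4685508 ]
[ 1.0e+00 -9.5e-03 -3.0e-04 -1.0e-04]
tip [123. 147.] [ 91. 574.]
bend [128.  65.] [ 98. 567.]
bar [297. 225.] [312. 569.]
bar13 [163.  98.] [146. 567.]
tail [796. 696.] [780. 571.]
```

View pics/v8.png

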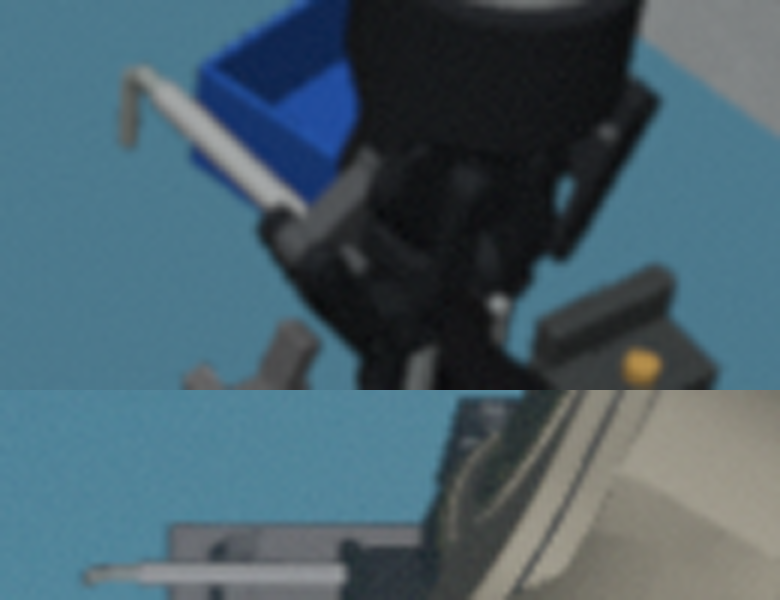

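The rod is level and matches the model to within a few crop pixels: bend at (332,242) and tip at (331,254) in side, bar along row 210 in top over the stand. I'll lower it.

Call:
servo_tool(moves=[{"travel": [0, 1, 16], "dr": [0, 0, 0]}, {"travel": [0, 0, 18], "dr": [0, 0, 0]}, {"travel": [0, 0, 18], "dr": [0, 0, 0]}, {"travel": [0, 0, 14], "dr": [0, 0, 0]}, {"travel": [0, 0, 8], "dr": [0, 0, 0]}, {"travel": [0, 0, 6], "dr": [0, 0, 0]}, {"travel": [0, 0, 4], "dr": [0, 0, 0]}, {"travel": [0, 0, 3], "dr": [0, 0, 0]}, {"travel": [0, 0, 0], "dr": [0, 0, 0]}, {"travel": [0, 0, 0], "dr": [0, 0, 0]}])

```text
clock: 27.42
position: [0.5458, -0.2179, 0.0543]
ee_rot: [1.0, -0.01, -0.001, 0.0]
ft_force: [0.9, -0.3, -2.7]
grip_width: 0.238
```

Call:
servo_tool(moves=[{"travel": [0, 0, 1], "dr": [0, 0, 0]}, {"travel": [0, 0, 1], "dr": [0, 0, 0]}, {"travel": [0, 0, 0], "dr": [0, 0, 0]}])

```text
clock: 27.8
position: [0.5456, -0.2178, 0.052]
ee_rot: [1.0, -0.01, -0.001, 0.0]
ft_force: [-0.6, -0.1, -2.7]
grip_width: 0.235
```

Call:
servo_tool(moves=[{"travel": [0.5, 0, 1], "dr": [0, 0, 0]}, {"travel": [0, 0, 1], "dr": [0, 0, 0]}, {"travel": [0, 0, 0], "dr": [0, 0, 0]}])

```text
clock: 28.18
position: [0.5461, -0.2178, 0.0499]
ee_rot: [1.0, -0.01, -0.001, -0.0]
ft_force: [-0.4, -0.4, -2.4]
grip_width: 0.244
```

Call:
servo_tool(moves=[{"travel": [0, 0, 1], "dr": [0, 0, 0]}, {"travel": [0, 0, 0], "dr": [0, 0, 0]}])

```text
clock: 28.42
position: [0.5462, -0.2179, 0.0492]
ee_rot: [1.0, -0.01, -0.001, 0.0]
ft_force: [0.0, 0.2, -1.6]
grip_width: 0.238
```

Contact is beginning. I'll go 0.5 mm lower, then release gently in two stages.

Call:
servo_tool(moves=[{"travel": [0, 0, 0.5], "dr": [0, 0, 0]}, {"travel": [0, 0, 0], "dr": [0, 0, 0]}, {"travel": [0, 0, 0], "dr": [0, 0, 0]}], squeeze=20)

```text
clock: 28.8
position: [0.5463, -0.2179, 0.0491]
ee_rot: [1.0, -0.01, -0.001, -0.0]
ft_force: [-2.3, 1.1, 4.0]
grip_width: 0.24
```

Call:
servo_tool(moves=[{"travel": [0, 0, 0], "dr": [0, 0, 0]}, {"travel": [0, 0, 0], "dr": [0, 0, 0]}, {"travel": [0, 0, 0], "dr": [0, 0, 0]}, {"travel": [0, 0, 0], "dr": [0, 0, 0]}], claw=0.6)

```text
clock: 29.3
position: [0.5462, -0.2178, 0.0486]
ee_rot: [1.0, -0.01, -0.001, 0.0]
ft_force: [0.1, 0.0, 0.8]
grip_width: 0.397
```

Call:
servo_tool(moves=[{"travel": [0, 0, 0], "dr": [0, 0, 0]}, {"travel": [0, 0, 0], "dr": [0, 0, 0]}, {"travel": [0, 0, 0], "dr": [0, 0, 0]}, {"travel": [0, 0, 0], "dr": [0, 0, 0]}, {"travel": [0, 0, 0], "dr": [0, 0, 0]}], claw=0)

```text
clock: 29.92
position: [0.5461, -0.2179, 0.0486]
ee_rot: [1.0, -0.01, -0.001, 0.0]
ft_force: [-0.3, -0.9, -0.3]
grip_width: 0.998
```

Call:
servo_tool(moves=[{"travel": [0, 0, -5], "dr": [0, 0, 0]}, {"travel": [0, 0, -15], "dr": [0, 0, 0]}, {"travel": [0, 0, -25], "dr": [0, 0, 0]}, {"travel": [0, 0, -35], "dr": [0, 0, 0]}, {"travel": [0, 0, -35], "dr": [0, 0, 0]}, {"travel": [0, 30, -35], "dr": [0, 0, 0]}, {"travel": [-30, 40, -25], "dr": [0, 0, 0]}, {"travel": [-40, 40, 0], "dr": [0, 0, 0]}, {"travel": [-40, 40, 0], "dr": [0, 0, 0]}, {"travel": [0, 0, 0], "dr": [0, 0, 0]}, {"travel": [0, 0, 0], "dr": [0, 0, 0]}])

```text
clock: 31.3
position: [0.4338, -0.3654, 0.2245]
ee_rot: [1.0, -0.01, -0.0, -0.0]
ft_force: [-0.2, 0.3, 0.7]
grip_width: 1.002
```

```bash
python3 - <<'E'
from h import *
s=manip.camera("side");t=manip.camera("top")
o=manip.get_obs();print(o["clock"],o["position"],o["ft_force"])
cv2.imwrite("pics/s9.png",s);cv2.imwrite("pics/t9.png",t)
cv2.imwrite("pics/v9.png",np.hstack([crop(s,190,90,260,300,2)[:, :440],crop(t,140,120,175,300,2)[:600,:350]]) if 0 else np.vstack([crop(s,190,90,260,150,3)[:300,:780],crop(t,345,195,130,45,6)]))
E
```

```text
31.4 [ 0.4345517  -0.36458842  0.22399041] [ 0.50372192  0.35331247 -0.02615528]
```

View pics/v9.png

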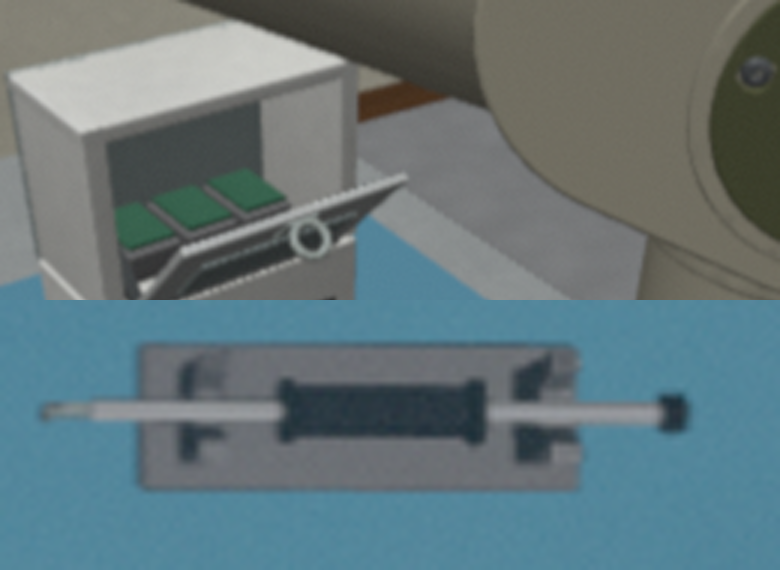

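The final picture shows the rod back in both notches: grip at (408,213), hook at (352,213), tail cap at (457,213) in top, the same as at the start. The hatch is down with its ring at (293,169) in side, unchanged since the stop was reached.

```bash
python3 -c "
from workcell import manip
print(manip.hand_in())"
```

```text
the job is handed in; nothing more can be done
None
```

The job is done and handed in at about 31 s of the allowed 72 s. I took the rod off its stand, hooked it into the ring and drew the hatch down slowly with 4–8 N at the ring. I found the stop by feel at roughly 0.78 rad, the top of the stated range. I then held about 17 N there for 1.5 s, unhooked, and laid the rod back in its stand. No reading I took went above about 17.4 N, but force is only reported at the end of each move call.

**Last checks:**
- **Hatch:** the ring is at the same pixel, (293,169) in the side view, as when it reached the stop, so the hatch has not moved back visibly.
- **Rod:** it lies in both notches with its grip, hook and tail where they were at the start, to about a pixel.
- **Robot:** the gripper is open and clear of everything, and the force reading is near zero.

**What failed or disagreed:**
- One batch of moves was refused because I left out the turn values; nothing moved.
- The side camera read about 1 px off from the robot's own position.
- My angle estimate came out near 0.81 rad under full pull, slightly over the stated maximum of 0.78. That fits the few millimetres of uncertainty in the hinge position.
- I did not check the bin, jar and holding block in a final close-up, but no force reading suggested contact with them.

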